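# Clamp a stone blank in the carver's vise and tighten its lock to the click

### The job

Slide the vise's loose jaw up until the marble blank sits gently but squarely clamped between both jaws. Then turn the torque wrench on the lock screw clockwise until its hinge clicks over - stop there, do not force the handle on to the end of its bend - and let go so that the handle springs straight again. Leave the jar, the wood slice and the pot where they are.

Things in the scene. Friction and masses are not known exactly. Their poses are not given: they have to be found in the camera images.
- vise: Vise bolted to the table, carrying both jaws and the lock screw: grey painted steel bed 220 mm long (x) and 190 mm wide, 15 mm thick. Origin at table height, inside the bed; x is the closing direction, z up. The middle line of the jaws lies 60 mm to the right (-y) of the origin, the lock screw 50 mm to the left (+y).
- fixed_face (a point): Fixed jaw of the vise, a dark steel block 60 mm wide, 25 mm thick, its top 60 mm above the table. Point: middle of its clamping face, 37.5 mm above the table. Axes: x is the way the sliding jaw closes, into this jaw (within 10 degrees of straight away from the robot), y to the left of that, z up.
- jaw: Sliding jaw, a dark steel block 60 mm wide, 50 mm long, top 60 mm above the table. Origin: foot of its clamping face, midway, on the vise bed 15 mm above the table; x is the closing direction, z up. Its flat rear face is 50 mm behind the origin. Slides along x only with a steady drag of 4 N and stays where left.
- jaw_tab (a point): Middle of the push tab standing on the rear end of the sliding jaw: 14 mm thick along x, 40 mm wide, top 88 mm above the table, rear side flush with the jaw's rear face, 7 mm behind this point. Point is 73 mm above the table and 43 mm behind the clamping face. Axes as the jaw's.
- stone: Marble blank standing loose on the vise bed between the jaws: 30 mm along the closing direction (its x), 50 mm wide (y), 45 mm tall, about 180 g. Origin: centre of its underside, 15 mm above the table. It chips if the jaw squeezes it with more than 40 N; 6 to 12 N beyond the jaw's drag seats it.
- wrench_head (a point): Round steel head, 40 mm across, of a click-type torque wrench that stays on the vise's vertical lock screw, 110 mm left of the jaws. Point: on the screw's axis, 58 mm above the table; x along the head's neck, z up. Clockwise from above tightens: a light drag (1 to 3 N at the grip) for 20 to 45 degrees, then it is tight and stops dead; where cannot be seen.
- handle_grip (a point): Wrench handle, a level bar with a grey ribbed grip 22 mm across, 90 mm long, ending 200 mm from the screw's axis (thinner steel tube, 19 mm, inboard). Point: middle of the grip on the bar's centre line, 155 mm from the screw's axis, 58 mm above the table; x outward along the bar, z up. Normally in line with the head; let go, it springs back into line.
- hinge (a point): Hinge pin between wrench head and handle, 40 mm from the screw's axis. With the screw tight, the sideways push at the grip's middle rises to about 12 N; then the hinge breaks over (the click) and the push falls: about 9 N at 6 degrees of bend, 4 N at 14. At 18 degrees it meets its stop; beyond 16 the screw counts as overtightened. Up to 6 degrees it has not clicked.
- jar: Glass jar with a brass lid, 64 mm across, 100 mm tall; bystander. Origin at the centre of its underside.
- slice: Slice of a tree trunk, round, 96 mm across, 19 mm thick; bystander. Origin at the centre of its underside.
- pot: Small closed white pot, 40 mm across, 30 mm tall; bystander. Origin at the centre of its underside.
Mind the look-alikes: they are no part of the job. Leave any green or orange look-alike of the stone alone.

How it is judged:
By the outcome, as a careful person would: the job done as asked, in the order asked, and still so for the second after the job is handed in, with the robot touching nothing.
It also fails if it takes over 56 s, if anything falls off the work surface, if the arm or the gripper's body presses on something with over 40 N, if the wrist force passes 120 N, or if a joint passes its speed limit or range.

### The arm

A 6-joint arm with a two-finger parallel gripper is mounted at the origin on the work surface. World frame = base frame: x ahead of the robot, y to its left, z up, the work surface at z = 0. Lengths are in m, angles in degrees, forces in N, time in s.
With the tool pointing down it reaches from about 0.325 to 0.925 m from the base axis. Payload 3.1 kg.
Tool frame: the origin (TCP) lies on the centre line of the jaws, within the pads' length; the fingertips stand tip_reach ahead of it and the grasp point (between the pads) lies 8 mm behind it (tip_reach is the distance from the TCP to the fingertips, in m); z points along the fingers, x is the direction in which the jaws open and shut, and the axes are right-handed (so a half turn about z gives the same grasp; the last joint's range is limited). The gripper opens to 85 mm and grips with 20 to 120 N. Pads are 22 mm wide; open, the fingers measure 114 mm over their backs; the gripper's body (76 mm by 85 mm) begins 54 mm behind the grasp point. The pads swing forward as they close: fully open they stand 13 mm farther back than shut.
Start: joints at [-70.027, 12.427, 92.441, -0, 75.132, -6.429], TCP at [0.278, -0.56, 0.242] pointing down, gripper open.
Joint ranges: [-157.48, 157.48], [-44.54, 120.13], [17.64, 146.25], [-64.5, 244.5], [7.68, 150.69], [-147.95, 147.95]. Speed limits (degrees/s): [159.86, 159.86, 180, 180, 180, 180].

### API

Orientations are given as [roll, pitch, yaw] about the fixed x, y, z axes, in that order (R = Rz(yaw) Ry(pitch) Rx(roll)).
In Python, from station import * gives the robot as it stands. The module is installed in compiled form; this text tells all that it offers.
- The arm moves only by the shell command python3 -m handwheel 'ROWS' [FORCE]. ROWS is a JSON object of lists of equal length, an entry for each row: "dr": the turn, a rotation vector about the tool's x, y, z in degrees, a list of three; "translation": the shift along the tool's x, y, z in cm, a list of three; "fingers": the opening, from 0 (shut) to 1 (fully open). In form: {"dr": [[wx, wy, wz], ...], "translation": [[x, y, z], ...], "fingers": [fingers, ...]}. A call has 1 to 8 rows; each row shifts and turns the pose as measured when the row begins, along the tool's axes as they then stand; what a row does not reach is not made up. A row lasts 1/8 s, in which the tool goes at most 62.5 mm and 10.7 degrees, less where a joint would pass 70% of its speed; a pose out of reach is approached as far as the arm can. A call is refused whole if a number of a shift passes 6.25 or a number of a turn 10.7, either way. A call with a gripper value outside its range is refused whole. The fingers move at their own pace and stop on an object; FORCE is the grip in N (left out, the last holds). Time passes only in rows, so rows that do not move let the fingers close. It gives the time, the measured TCP pose, the force and the opening at its end, in the units of the state.
- get_state(): the state, without advancing time (a new reading comes with each control period).
- capture(name): name is "scene" or "top"; returns the picture (420x560x3 uint8, red, green, blue); there is no depth.
- get_calibration(name): a dict with "K" (3x3 intrinsics, pixels), "R" (3x3) and "t" (3): a world point X has camera coordinates R X + t. Camera axes: x right, y down, z forward; pixel columns grow to the right and rows downward; lengths in m; the calibration is good to about 2 mm. A picture is of the moment at which its call begins. get_calibration takes no time and is no camera call.
- finish_job(): hands the job in, once; it reports no verdict.
Trained networks look in the newest picture that a camera, given by its name, has taken for a name from the list of things; names that differ only in an ending like _2 or _b are one class to them, and where a whole thing is asked for, a point or a joint stands for the part that bears it (a point fixed in the world has none). Each returns a list of dicts, best first, with "conf" (0 to 1); they miss things now and then, are a little off and sometimes report something else, mostly with a low value. They report only what shows in the picture. A call takes as long as a camera call. They do not tell look-alikes from the thing itself.
- find_in(label, camera): "location" ([x, y, z] in m, in world coordinates, good to about 4 mm: the middle of the surface that is visible of it).
- masks_of(label, camera): "pixels" (420x560 bool, what is visible of it).
- landmark_of(label, camera): "location" ([x, y, z] in m, in world coordinates, good to about 4 mm: a listed point, or the origin of a listed thing).
The state is a dict: "time_s": time; "joint_positions": joint angles; "dq": joint speeds; "joint_torque": joint torques, N m; "tool_pos": TCP position; "tcp_rot": TCP orientation; "force": force on the tool from outside, world axes, zero at the start; "ft_torque": the same for the moment, N m; "opening": finger opening in m.
Only numpy, scipy, OpenCV 4.12 (cv2) and the standard library are available. Lean on these libraries where they do the work, as an engineer would, in place of code of your own. Each camera call takes 0.05 s, during which the arm holds its last target. There are 200 camera calls.

## Working session

There is one attempt and no reset: what is moved stays moved. The work goes in short steps, Python scripts to look and compute and a shell command to move; the robot and the scene stay as the last step left them, time stands still between calls to the robot, and variables do not carry over. Pictures are saved under pics/ and viewed, about 8 in all and at most 12, crops included, and the job is handed in when it is done.

```bash
mkdir -p pics; python3 - <<'E'
from station import *
import cv2
for c in ("scene","top"):
    im=capture(c); cv2.imwrite(f"pics/{c}0.png",im[:,:,::-1])
    for l in ("fixed_face","jaw","jaw_tab","stone","wrench_head","handle_grip","hinge","vise","jar","slice","pot"):
        print(c,l,[( [round(v,4) for v in d["location"]],round(d["conf"],2)) for d in landmark_of(l,c)[:3]])
s=get_state(); print({k:s[k] for k in ("time_s","tool_pos","tcp_rot","force","opening")})
import station; print([n for n in dir(station) if not n.startswith('__')])
print([ (n,globals()[n]) for n in ("tip_reach",) if n in globals()])
E
```

```text
scene fixed_face [([0.6241, -0.0691, 0.0361], 0.6)]
scene jaw [([0.5454, -0.0703, 0.0086], 0.8)]
scene jaw_tab [([0.501, -0.0729, 0.074], 0.96)]
scene stone [([0.7446, 0.0057, 0.002], 0.96), ([0.5552, -0.1989, -0.0008], 0.93), ([0.7515, -0.105, 0.0037], 0.84)]
scene wrench_head [([0.5783, 0.043, 0.0596], 0.55), ([0.6019, -0.3235, -0.0021], 0.38)]
scene handle_grip [([0.5387, 0.1948, 0.0538], 0.55)]
scene hinge [([0.5637, 0.0798, 0.0617], 0.75)]
scene vise [([0.5763, -0.0091, 0.0012], 0.94), ([0.5874, -0.0714, 0.0156], 0.6), ([0.4938, -0.3505, 0.0005], 0.2)]
scene jar [([0.6015, -0.3235, -0.0059], 0.85), ([0.5449, -0.0678, 0.0113], 0.29), ([0.5025, -0.074, 0.0747], 0.2)]
scene slice []
scene pot [([0.3312, -0.3396, 0.0033], 0.83)]
top fixed_face [([0.6273, -0.0666, 0.037], 0.82)]
top jaw [([0.5428, -0.0711, 0.0128], 0.95), ([0.3347, -0.3375, -0.0018], 0.72)]
top jaw_tab [([0.5013, -0.0703, 0.0677], 0.75)]
top stone [([0.7388, 0.0051, -0.0012], 0.84), ([0.4647, -0.1744, 0.0001], 0.82), ([0.7516, -0.104, -0.0037], 0.76)]
top wrench_head [([0.5766, 0.0367, 0.057], 0.76)]
top handle_grip [([0.5399, 0.1935, 0.057], 0.66)]
top hinge [([0.5674, 0.0804, 0.0586], 0.8)]
top vise [([0.5797, -0.0044, -0.0042], 0.73)]
top jar [([0.5983, -0.3263, 0.0023], 0.72)]
top slice [([0.4944, -0.3468, -0.0019], 0.88)]
top pot [([0.3364, -0.3379, 0.0012], 0.52)]
{'time_s': 1.2, 'tool_pos': array([ 0.27793111, -0.55981871,  0.2423137 ]), 'tcp_rot': array([ 1.79998300e+02, -5.57924459e-04, -6.35984545e+01]), 'force': array([ 0.20108442, -0.23808804,  0.73265395]), 'opening': 0.08542945365847748}
['PlanningError', 'capture', 'find_in', 'finish_job', 'get_calibration', 'get_state', 'landmark_of', 'masks_of', 'tip_reach']
[('tip_reach', 0.011)]
```

View pics/scene0.png

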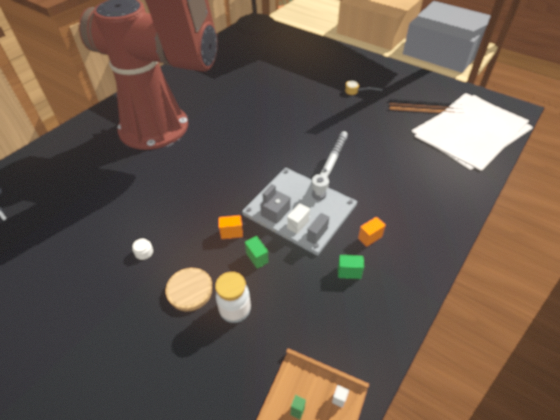

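View pics/top0.png

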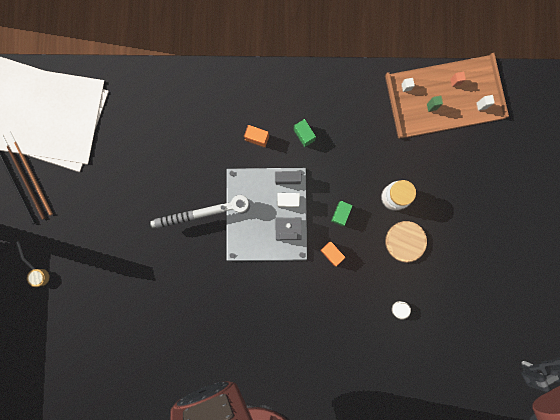

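The white block at top (288,200) on the vise bed is the stone. The look-alikes are the orange blocks at (257,135) and (333,254), the green ones at (305,132) and (342,213), and the white ones in the tray at (408,86) and (486,103). Next I'll measure yaw angles and check a close crop.

```bash
cat > h.py <<'E'
import numpy as np, cv2
from station import *
def ray(c,px,z):
    k=get_calibration(c);K,R,t=(np.array(k[x]) for x in("K","R","t"))
    px=np.atleast_2d(px).astype(float)
    d=(R.T@np.linalg.inv(K)@np.c_[px,np.ones(len(px))].T).T
    o=-R.T@t
    return o+d*((z-o[2])/d[:,2])[:,None]
def st():
    s=get_state();print(round(s["time_s"],2),"tcp",np.round(s["tool_pos"],4),"rpy",np.round(s["tcp_rot"],1),"F",np.round(s["force"],1),"T",np.round(s["ft_torque"],2),"op",round(s["opening"],3))
def crop(c,x0,y0,w,h,name,f=4):
    im=capture(c);cv2.imwrite(f"pics/{name}.png",cv2.resize(im[y0:y0+h,x0:x0+w,::-1],None,fx=f,fy=f,interpolation=cv2.INTER_CUBIC))
E
python3 - <<'E'
from h import *
crop("top",140,145,190,130,"c1")
for l,z in(("vise",.015),("jaw",.06),("stone",.06),("handle_grip",.058)):
    for d in masks_of(l,"top")[:4]:
        m=d["pixels"];ys,xs=np.nonzero(m)
        P=ray("top",np.c_[xs,ys],z)[:,:2]
        r=cv2.minAreaRect((P*1000).astype(np.float32))
        print(l,round(d["conf"],2),xs.min(),xs.max(),ys.min(),ys.max(),np.round(r[0],1),np.round(r[1],1),round(r[2],1))
print([ (np.round(d["location"],4),round(d["conf"],2)) for d in landmark_of("stone","top")])
st()
E
```

```text
vise 0.85 227 306 167 260 [557.1 -17.5] [221.9 189.2] 0.6
jaw 0.57 276 301 218 239 [519.  -70.8] [48.  57.2] 0.6
stone 0.89 294 315 120 146 [ 741.8 -106.3] [57.6 35.8] 30.4
stone 0.83 245 269 126 146 [733.5   5.5] [55.3 37.8] 71.9
stone 0.68 333 351 201 224 [ 557.5 -191.7] [31.4 51.7] 68.4
stone 0.67 151 224 204 227 [546.1 160.7] [ 23.4 171.2] 13.5
handle_grip 0.58 151 224 204 227 [547.4 160.8] [ 23.4 171.4] 15.6
[(array([7.408e-01, 5.700e-03, 5.000e-04]), 0.77), (array([ 0.4648, -0.1735,  0.0008]), 0.65), (array([ 0.5901, -0.0724,  0.0162]), 0.6), (array([ 0.7519, -0.1025, -0.0052]), 0.56), (array([ 0.6246, -0.0669,  0.0363]), 0.19)]
1.5 tcp [ 0.2779 -0.5598  0.2423] rpy [180.    0.  -63.6] F [-0.5  0.4  0.5] T [ 0.04  0.03 -0.  ] op 0.085
```

View pics/c1.png

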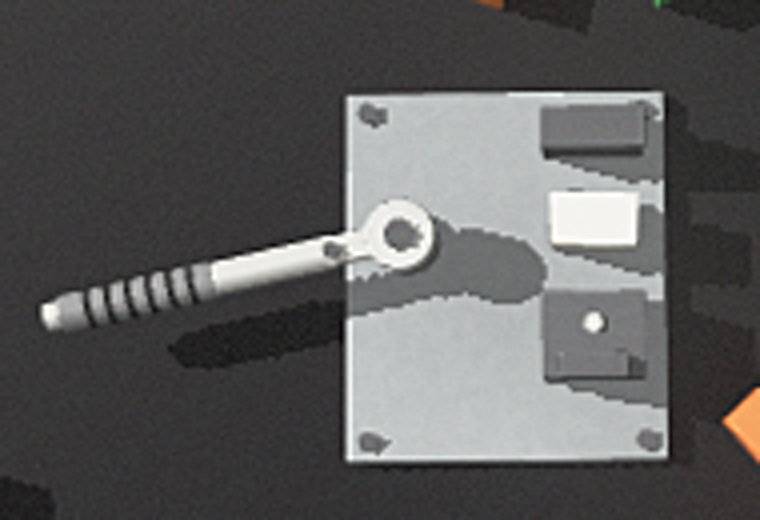

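The crop confirms the white stone at crop (594,218), between the fixed jaw (595,128) and the sliding jaw (594,335). The vise yaw is about 0.6°. The jaw's rear face is at about x=0.494, y=-0.071. I'll go behind the jaw at height with the fingers shut.

```bash
python3 -m handwheel '{"dr":[[0,0,0],[0,0,0],[0,0,0],[0,0,0],[0,0,0],[0,0,0],[0,0,0],[0,0,0]],"translation":[[-4,-4.2,0],[-4,-4.2,0],[-4,-4.2,0],[-4,-4.2,0],[-4,-4.2,0],[-4,-4.2,0],[-4,-4.2,0],[-4,-4.2,0]],"fingers":[0,0,0,0,0,0,0,0]}' 60
python3 -m handwheel '{"dr":[[0,0,-10.5],[0,0,-10.5],[0,0,-10.5],[0,0,-10.5],[0,0,-10.5],[0,0,-10.5],[0,0,-10.5],[0,0,-10.5]],"translation":[[0,0,0],[0,0,0],[0,0,0],[0,0,0],[0,0,0],[0,0,0],[0,0,0],[0,0,0]],"fingers":[0,0,0,0,0,0,0,0]}'
python3 -m handwheel '{"dr":[[0,0,-10.5],[0,0,-10.5],[0,0,-10.5],[0,0,-10.5],[0,0,-10.5],[0,0,-10.5],[0,0,-7],[0,0,0]],"translation":[[0,0,0],[0,0,0],[0,0,0],[0,0,0],[0,0,0],[0,0,0],[0,0,0],[0,0,0]],"fingers":[0,0,0,0,0,0,0,0]}'; python3 -c "from h import *;st()"
```

```text
time_s: 2.5
tool_pos: [0.4416, -0.1163, 0.2434]
tcp_rot: [-179.8, -0.4, -64.1]
force: [1.2, -0.6, 0.5]
opening: -0.0004
time_s: 3.5
tool_pos: [0.4431, -0.1103, 0.2449]
tcp_rot: [179.5, -0.4, 21.9]
force: [-0.4, 0.4, -0.2]
opening: -0.0001
time_s: 4.5
tool_pos: [0.4432, -0.1104, 0.2462]
tcp_rot: [179.3, 0.4, 93.6]
force: [0.5, 0.2, -0.5]
opening: 0.0001
4.5 tcp [ 0.4432 -0.1104  0.2462] rpy [179.3   0.4  93.6] F [ 0.5  0.2 -0.5] T [ 0.05  0.01 -0.  ] op 0.0
```

```bash
python3 -m handwheel '{"dr":[[-0.4,0.7,3],[0,0,0],[0,0,0],[0,0,0],[0,0,0],[0,0,0]],"translation":[[3.9,1.0,0],[0,0,5],[0,0,5],[0,0,5],[0,0,4],[0,0,0]],"fingers":[0,0,0,0,0,0]}'; python3 -c "from h import *;st()"
```

```text
time_s: 5.25
tool_pos: [0.4592, -0.0697, 0.0551]
tcp_rot: [178.3, -0.2, 89.7]
force: [-0.0, -0.3, -0.6]
opening: -0.0
5.25 tcp [ 0.4592 -0.0697  0.0551] rpy [178.3  -0.2  89.7] F [-0.  -0.3 -0.6] T [ 0.02 -0.04 -0.07] op -0.0
```

```bash
python3 -m handwheel '{"dr":[[1.7,-0.2,-0.9],[0,0,0]],"translation":[[-0.1,0,0.3],[0,1.5,0]],"fingers":[0,0]}'; for i in 1 2 3; do :; done; python3 -m handwheel '{"dr":[[0,0,0],[0,0,0],[0,0,0]],"translation":[[0,0.6,0],[0,0.6,0],[0,0.6,0]],"fingers":[0,0,0]}'; python3 -c "from h import *;st()"
```

```text
time_s: 5.5
tool_pos: [0.4765, -0.0713, 0.0548]
tcp_rot: [179.9, 0.1, 90.5]
force: [0.8, 0.7, 0.2]
opening: -0.0003
time_s: 5.88
tool_pos: [0.4955, -0.0714, 0.0567]
tcp_rot: [-179.9, 0.1, 90.6]
force: [-3.8, -0.6, 0.2]
opening: 0.0
5.88 tcp [ 0.4955 -0.0714  0.0567] rpy [-1.799e+02  1.000e-01  9.060e+01] F [-3.8 -0.6  0.2] T [-0.08  0.61  0.02] op 0.0
```

```bash
python3 -m handwheel '{"dr":[[0,0,0],[0,0,0],[0,0,0],[0,0,0],[0,0,0]],"translation":[[0,0.6,0.2],[0,0.6,0.1],[0,0.6,0.1],[0,0.6,0.1],[0,0.4,0.1]],"fingers":[0,0,0,0,0]}'; python3 - <<'E'
from h import *
st();crop("top",220,150,100,100,"c2",6)
E
```

```text
time_s: 6.5
tool_pos: [0.5239, -0.0706, 0.0501]
tcp_rot: [-179.7, 0.1, 90.6]
force: [-5.2, 1.0, 1.9]
opening: 0.0001
6.5 tcp [ 0.5239 -0.0706  0.0501] rpy [-1.797e+02  1.000e-01  9.060e+01] F [-5.2  1.   1.9] T [0.04 0.62 0.01] op 0.0
```

```bash
python3 -m handwheel '{"dr":[[0,0,0],[0,0,0]],"translation":[[0,0.15,0],[0,0.15,0]],"fingers":[0,0]}'
```

```text
time_s: 6.8
tool_pos: [0.527, -0.0705, 0.0497]
tcp_rot: [-179.7, 0.0, 90.6]
force: [-5.0, -0.5, 1.9]
opening: 0.0
```

Force is 5 N, which is drag plus stone friction. Continuing in small steps.

```bash
for x in a; do python3 -m handwheel '{"dr":[[0,0,0],[0,0,0]],"translation":[[0,0.15,0],[0,0.15,0]],"fingers":[0,0]}'; done; python3 -m handwheel '{"dr":[[0,0,0]],"translation":[[0,0.12,0]],"fingers":[0]}'
```

```text
time_s: 7.05
tool_pos: [0.5296, -0.0704, 0.0497]
tcp_rot: [-179.6, 0.0, 90.6]
force: [-4.9, 0.1, 3.4]
opening: 0.0001
time_s: 7.18
tool_pos: [0.5306, -0.0704, 0.0497]
tcp_rot: [-179.6, 0.0, 90.6]
force: [-4.9, -0.0, 1.1]
opening: -0.0002
```

```bash
python3 -m handwheel '{"dr":[[0,0,0]],"translation":[[0,0.12,0]],"fingers":[0]}'; python3 -m handwheel '{"dr":[[0,0,0]],"translation":[[0,0.08,0]],"fingers":[0]}'
```

```text
time_s: 7.3
tool_pos: [0.5317, -0.0704, 0.0497]
tcp_rot: [-179.5, 0.0, 90.6]
force: [-4.5, -0.5, 2.1]
opening: 0.0002
time_s: 7.42
tool_pos: [0.5324, -0.0704, 0.0497]
tcp_rot: [-179.5, 0.0, 90.6]
force: [-4.9, -0.5, 2.5]
opening: 0.0001
```

```bash
python3 -m handwheel '{"dr":[[0,0,0]],"translation":[[0,0.08,0]],"fingers":[0]}'; python3 -m handwheel '{"dr":[[0,0,0]],"translation":[[0,0.06,0]],"fingers":[0]}'
```

```text
time_s: 7.55
tool_pos: [0.533, -0.0704, 0.0497]
tcp_rot: [-179.5, 0.0, 90.6]
force: [-5.1, -1.0, 2.0]
opening: 0.0003
time_s: 7.68
tool_pos: [0.5335, -0.0703, 0.0497]
tcp_rot: [-179.5, 0.0, 90.6]
force: [-4.5, 0.4, 1.8]
opening: -0.0001
```

View pics/c2.png

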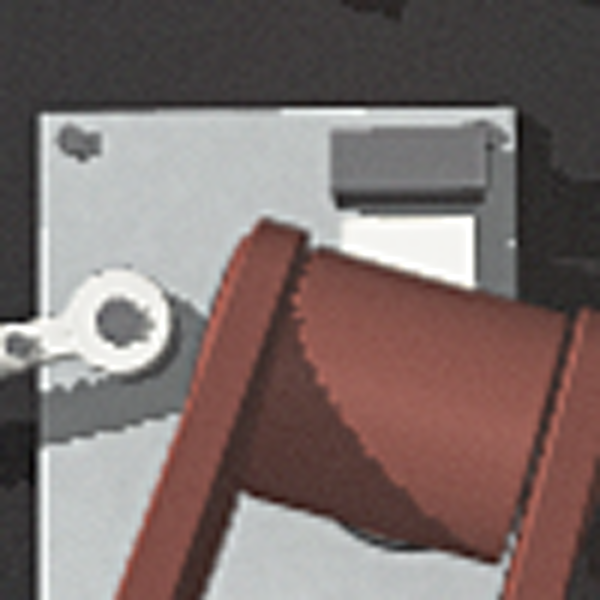

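The crop shows the stone (405,245) square and still a small gap short of the fixed jaw (410,165). That picture was taken about 10 mm back.

```bash
python3 -m handwheel '{"dr":[[0,0,0]],"translation":[[0,0.06,0]],"fingers":[0]}'; python3 -m handwheel '{"dr":[[0,0,0]],"translation":[[0,0.06,0]],"fingers":[0]}'
```

```text
time_s: 7.8
tool_pos: [0.534, -0.0703, 0.0497]
tcp_rot: [-179.5, 0.0, 90.6]
force: [-4.9, 0.3, 2.3]
opening: -0.0003
time_s: 7.92
tool_pos: [0.5342, -0.0703, 0.0497]
tcp_rot: [-179.4, 0.0, 90.6]
force: [-6.0, -0.6, 2.4]
opening: -0.0003
```

```bash
python3 -m handwheel '{"dr":[[0,0,0]],"translation":[[0,0.06,0]],"fingers":[0]}'
```

```text
time_s: 8.05
tool_pos: [0.5341, -0.0702, 0.0495]
tcp_rot: [-179.3, 0.0, 90.6]
force: [-7.4, -0.4, 3.7]
opening: 0.0003
```

```bash
python3 -m handwheel '{"dr":[[0,0,0]],"translation":[[0,0.1,0]],"fingers":[0]}'
```

```text
time_s: 8.18
tool_pos: [0.5341, -0.0701, 0.0491]
tcp_rot: [-179.2, -0.0, 90.6]
force: [-7.0, -0.1, 1.9]
opening: -0.0002
```

```bash
python3 -m handwheel '{"dr":[[-0.6,0,0]],"translation":[[0,0.2,-0.05]],"fingers":[0]}'
```

```text
time_s: 8.3
tool_pos: [0.5343, -0.07, 0.049]
tcp_rot: [-179.5, -0.0, 90.6]
force: [-9.1, -1.3, 2.1]
opening: 0.0002
```

```bash
python3 -m handwheel '{"dr":[[0,0,0]],"translation":[[0,0.3,-0.05]],"fingers":[0]}'
```

```text
time_s: 8.43
tool_pos: [0.5341, -0.0696, 0.0484]
tcp_rot: [-179.1, -0.1, 90.7]
force: [-11.7, -0.4, 4.6]
opening: 0.0001
```

```bash
python3 -m handwheel '{"dr":[[-0.4,0,0]],"translation":[[0,0.36,-0.08]],"fingers":[0]}'
```

```text
time_s: 8.55
tool_pos: [0.5341, -0.0692, 0.0479]
tcp_rot: [-179.0, -0.1, 90.7]
force: [-11.5, -1.8, 6.0]
opening: 0.0
```

```bash
python3 -m handwheel '{"dr":[[-0.8,0,0]],"translation":[[-0.05,0.42,-0.1]],"fingers":[0]}'
```

```text
time_s: 8.68
tool_pos: [0.5342, -0.0691, 0.0474]
tcp_rot: [-179.3, -0.2, 90.8]
force: [-12.7, 0.5, 5.2]
opening: -0.0003
```

The push is 12.7 N, so about 8.7 N beyond drag, and the jaw has stopped moving. It's seated, so I'll back off, rise and check.

```bash
python3 -m handwheel '{"dr":[[0,0,0],[0,0,0],[0,0,0],[0,0,0],[0,0,0],[0,0,0]],"translation":[[0,-2,0],[0,-5,0],[0,-3,-4],[0,0,-5],[0,0,-4],[0,0,0]],"fingers":[0,0,0,0,0,0]}'; python3 - <<'E'
from h import *
st();crop("top",140,145,190,130,"c3")
for c in("top","scene"):
    if c=="scene":capture(c)
    for l in("jaw","stone","fixed_face","wrench_head","hinge","handle_grip"):
        print(c,l,[(np.round(d["location"],4).tolist(),round(d["conf"],2)) for d in landmark_of(l,c) if d["location"][2]>.008][:2])
E
```

```text
time_s: 9.43
tool_pos: [0.4434, -0.0729, 0.1859]
tcp_rot: [178.8, 0.1, 90.6]
force: [0.6, 0.6, -0.3]
opening: -0.0001
9.43 tcp [ 0.4434 -0.0729  0.1859] rpy [1.788e+02 1.000e-01 9.060e+01] F [ 0.6  0.6 -0.3] T [-0.03  0.03 -0.03] op -0.0
top jaw [([0.5946, -0.0702, 0.0148], 0.67)]
top stone [([0.5531, -0.0675, 0.0685], 0.72), ([0.614, -0.069, 0.0146], 0.55)]
top fixed_face [([0.6289, -0.0697, 0.0379], 0.9)]
top wrench_head [([0.6123, -0.0681, 0.0136], 0.65), ([0.5726, 0.0374, 0.0547], 0.64)]
top hinge [([0.5676, 0.0778, 0.0569], 0.77)]
top handle_grip [([0.5364, 0.1936, 0.0576], 0.65)]
scene jaw [([0.5952, -0.0679, 0.012], 0.63)]
scene stone [([0.6136, -0.0709, 0.0122], 0.54)]
scene fixed_face [([0.6259, -0.0676, 0.0381], 0.65)]
scene wrench_head [([0.5779, 0.0395, 0.0579], 0.64)]
scene hinge [([0.563, 0.0786, 0.0579], 0.66)]
scene handle_grip [([0.5409, 0.1935, 0.0565], 0.92)]
```

View pics/c3.png

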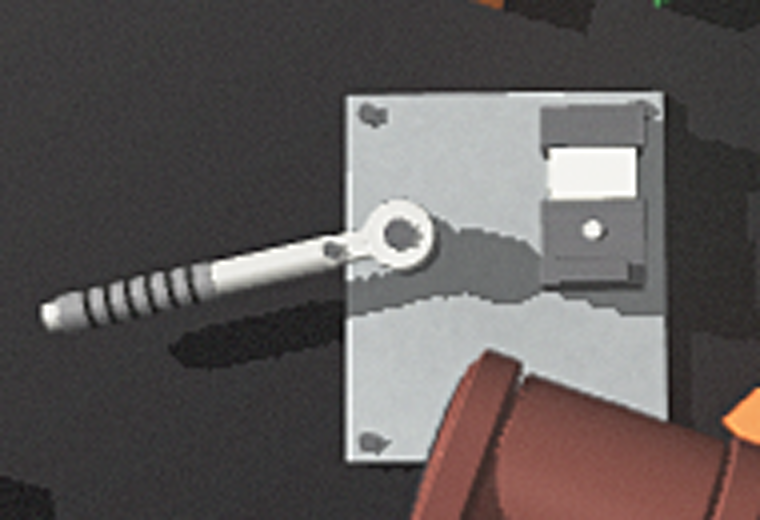

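The stone is clamped square: the crop shows it at (592,172), touching both jaws. Jaw to fixed face measures about 31 mm. Next is the wrench: screw at about (0.577, 0.039), handle at about 104°.

```bash
python3 -m handwheel '{"dr":[[1.2,0,0],[0,0,0],[0,0,0],[0,0,0],[0,0,0],[0,0,-6.7],[0,0,-6.7],[0,0,0]],"translation":[[5.1,1.0,0],[5.1,1.0,0],[5.1,1.0,0],[5.1,1.0,0],[5.1,1.0,0],[0,0,0],[0,0,0],[0,0,0]],"fingers":[0,0,0,0,0,0,0,0]}'
```

```text
time_s: 11.12
tool_pos: [0.4903, 0.1919, 0.1816]
tcp_rot: [-179.5, -0.2, 104.2]
force: [-0.1, -0.1, 0.5]
opening: -0.0002
```

```bash
python3 -m handwheel '{"dr":[[-0.5,0,0],[0,0,0],[0,0,0],[0,0,0]],"translation":[[-1,0.2,3.5],[0,0,5],[0,0,4.6],[0,0,0]],"fingers":[0,0,0,0]}'; python3 -m handwheel '{"dr":[[0,0,0],[0,0,0]],"translation":[[0,0.8,0],[0,0.8,0]],"fingers":[0,0]}'; python3 -c "from h import *;st()"
```

```text
time_s: 11.62
tool_pos: [0.4973, 0.1825, 0.0498]
tcp_rot: [179.7, -0.2, 103.7]
force: [-1.1, 0.3, 0.5]
opening: 0.0001
time_s: 11.88
tool_pos: [0.516, 0.1868, 0.0534]
tcp_rot: [179.4, -0.2, 103.6]
force: [-0.9, 0.3, 0.6]
opening: -0.0
11.88 tcp [0.516  0.1868 0.0534] rpy [179.4  -0.2 103.6] F [-0.9  0.3  0.6] T [-0.04 -0.02 -0.01] op -0.0
```

```bash
cat >> h.py <<'E'
S=np.array([.577,.0393])
def wr(phi0=None):
    s=get_state();p=s["tool_pos"][:2]-S;r=np.hypot(*p)
    phi=np.degrees(np.arctan2(p[1],p[0])+np.arcsin(.022/r))
    Y=np.radians(s["tcp_rot"][2]);F=s["force"]
    print("t",round(s["time_s"],2),"handle",round(phi,1),"yaw",round(s["tcp_rot"][2],1),"r",round(np.sqrt(r*r-.022**2),4),"push",round(-F[0]*np.sin(Y)+F[1]*np.cos(Y),1),"rad",round(F[0]*np.cos(Y)+F[1]*np.sin(Y),1),"Fz",round(F[2],1),"z",round(s["tool_pos"][2],4),"rp",np.round(s["tcp_rot"][:2],1))
    if phi0 is not None: # screw tight at phi0: bend about hinge
        e=np.array([np.cos(np.radians(phi0)),np.sin(np.radians(phi0))]);q=p-.04*e
        a=np.degrees(np.arctan2(q[1],q[0])+np.arcsin(.022/np.hypot(*q)));print("bend",round(phi0-a,1))
E
python3 -m handwheel '{"dr":[[0.5,0,0],[0,0,3]],"translation":[[0,0.3,0.3],[0.1,0.8,0]],"fingers":[0,0]}' >/dev/null; python3 -c "from h import *;wr()"
python3 -m handwheel '{"dr":[[0,0,3],[0,0,3],[0,0,3]],"translation":[[0.1,0.8,0],[0.1,0.8,0],[0.1,0.8,0]],"fingers":[0,0,0]}' >/dev/null; python3 -c "from h import *;wr()"
```

```text
t 12.12 handle 116.0 yaw 100.5 r 0.1575 push 2.2 rad -1.5 Fz -0.8 z 0.0531 rp [ 1.799e+02 -1.000e-01]
t 12.5 handle 108.2 yaw 91.2 r 0.1576 push 3.5 rad -1.3 Fz -1.1 z 0.0532 rp [-179.6   -0. ]
```

```bash
sed -i 's/+np.arcsin/-np.arcsin/g' h.py
python3 -m handwheel '{"dr":[[0,0,3],[0,0,2]],"translation":[[0.1,0.8,0.1],[0.1,0.55,0]],"fingers":[0,0]}' >/dev/null; python3 -c "from h import *;wr()"
python3 -m handwheel '{"dr":[[0,0,2]],"translation":[[0.1,0.55,0.1]],"fingers":[0]}' >/dev/null; python3 -c "from h import *;wr()"
```

```text
t 12.75 handle 87.5 yaw 86.0 r 0.1577 push 3.6 rad -1.3 Fz -0.0 z 0.0528 rp [-1.794e+02  1.000e-01]
t 12.88 handle 85.4 yaw 83.9 r 0.1579 push 3.7 rad -2.2 Fz 2.3 z 0.0521 rp [-179.4    0.2]
```

```bash
python3 -m handwheel '{"dr":[[0,0,1.5]],"translation":[[0.06,0.4,0]],"fingers":[0]}' >/dev/null; python3 -c "from h import *;wr()"
```

```text
t 13.0 handle 83.9 yaw 82.3 r 0.1579 push 2.4 rad -0.6 Fz 1.2 z 0.0524 rp [-179.4    0.2]
```

```bash
python3 -m handwheel '{"dr":[[0,0,1.5]],"translation":[[0.06,0.4,0]],"fingers":[0]}' >/dev/null; python3 -c "from h import *;wr()"
```

```text
t 13.12 handle 82.4 yaw 80.7 r 0.1579 push 3.0 rad -0.9 Fz -0.4 z 0.0523 rp [-179.3    0.2]
```

```bash
M() { :; }; python3 -m handwheel '{"dr":[[0.3,0,1.5]],"translation":[[0.06,0.4,0]],"fingers":[0]}' >/dev/null; python3 -c "from h import *;wr()"; python3 -m handwheel '{"dr":[[0.3,0,1.5]],"translation":[[0.06,0.4,0]],"fingers":[0]}' >/dev/null; python3 -c "from h import *;wr()";  python3 -m handwheel '{"dr":[[0,0,1.5]],"translation":[[0.06,0.4,0]],"fingers":[0]}' >/dev/null; python3 -c "from h import *;wr()"
```

```text
t 13.25 handle 80.9 yaw 79.1 r 0.1579 push 2.7 rad -0.8 Fz 1.3 z 0.0523 rp [-179.     0.2]
t 13.38 handle 79.4 yaw 77.5 r 0.1579 push 2.0 rad -1.8 Fz 0.9 z 0.0523 rp [-178.7    0.3]
t 13.5 handle 77.7 yaw 75.9 r 0.1578 push 2.8 rad -1.3 Fz 1.8 z 0.0523 rp [-178.7    0.3]
```

```bash
python3 -m handwheel '{"dr":[[-0.7,0,1.4]],"translation":[[0.06,0.4,0]],"fingers":[0]}' >/dev/null; python3 -c "from h import *;wr()"; python3 -m handwheel '{"dr":[[-0.6,0,1.4]],"translation":[[0.06,0.4,0]],"fingers":[0]}' >/dev/null; python3 -c "from h import *;wr()";  python3 -m handwheel '{"dr":[[0,0,1.4]],"translation":[[0.06,0.4,0]],"fingers":[0]}' >/dev/null; python3 -c "from h import *;wr()"
```

```text
t 13.62 handle 76.1 yaw 74.4 r 0.1578 push 3.1 rad -1.1 Fz 0.5 z 0.0522 rp [-179.5    0.3]
t 13.75 handle 74.6 yaw 72.9 r 0.1578 push 3.4 rad -1.9 Fz 1.5 z 0.052 rp [179.9   0.3]
t 13.88 handle 73.2 yaw 71.4 r 0.1578 push 3.2 rad -0.9 Fz 2.2 z 0.052 rp [179.9   0.3]
```

```bash
python3 -m handwheel '{"dr":[[0,0,1.4]],"translation":[[0.06,0.4,0]],"fingers":[0]}' >/dev/null; python3 -c "from h import *;wr()"; python3 -m handwheel '{"dr":[[0,0,1.4]],"translation":[[0.06,0.4,0]],"fingers":[0]}' >/dev/null; python3 -c "from h import *;wr()";  python3 -m handwheel '{"dr":[[0,0,1.4]],"translation":[[0.06,0.4,0]],"fingers":[0]}' >/dev/null; python3 -c "from h import *;wr()"
```

```text
t 14.0 handle 71.7 yaw 69.9 r 0.1578 push 2.2 rad -1.2 Fz 1.1 z 0.052 rp [179.9   0.3]
t 14.12 handle 70.1 yaw 68.4 r 0.1578 push 2.2 rad -1.9 Fz 0.8 z 0.052 rp [179.9   0.3]
t 14.25 handle 69.2 yaw 66.9 r 0.1579 push 9.3 rad -0.8 Fz 2.6 z 0.0515 rp [-179.9    0.4]
```

The screw went tight at about 69.4°, with push jumping to 9 N. Now I'll bend about the hinge in small steps.

```bash
python3 -m handwheel '{"dr":[[0,0,1]],"translation":[[0,0.3,0]],"fingers":[0]}' >/dev/null; python3 -c "from h import *;wr(69.4)"
```

```text
t 14.38 handle 69.1 yaw 65.8 r 0.158 push 10.5 rad -0.5 Fz 4.4 z 0.0509 rp [-179.5    0.4]
bend 0.4
```

```bash
python3 -m handwheel '{"dr":[[0,0,0.5]],"translation":[[0,0.4,0]],"fingers":[0]}' >/dev/null; python3 -c "from h import *;wr(69.4)"
```

```text
t 14.5 handle 68.9 yaw 65.2 r 0.158 push 10.7 rad -1.7 Fz 4.9 z 0.0503 rp [-179.     0.5]
bend 0.7
```

```bash
python3 -m handwheel '{"dr":[[0,0,0.5]],"translation":[[0,0.4,0]],"fingers":[0]}' >/dev/null; python3 -c "from h import *;wr(69.4)"
```

```text
t 14.62 handle 68.8 yaw 64.6 r 0.1582 push 12.2 rad -1.9 Fz 7.7 z 0.05 rp [-178.5    0.6]
bend 0.8
```

```bash
python3 -m handwheel '{"dr":[[-1.2,0,0]],"translation":[[0,0.45,-0.1]],"fingers":[0]}' >/dev/null; python3 -c "from h import *;wr(69.4)"
```

```text
t 14.75 handle 68.5 yaw 64.5 r 0.1581 push 11.5 rad -1.0 Fz 6.2 z 0.0505 rp [-179.3    0.7]
bend 1.2
```

```bash
python3 -m handwheel '{"dr":[[-0.8,0,0.3]],"translation":[[0,0.5,-0.1]],"fingers":[0]}' >/dev/null; python3 -c "from h import *;wr(69.4)"
```

```text
t 14.88 handle 68.2 yaw 64.1 r 0.1581 push 12.3 rad -1.5 Fz 4.9 z 0.0507 rp [-179.5    0.8]
bend 1.6
```

```bash
python3 -m handwheel '{"dr":[[-0.5,0,0.3]],"translation":[[0,0.55,-0.1]],"fingers":[0]}' >/dev/null; python3 -c "from h import *;wr(69.4)"
```

```text
t 15.0 handle 67.8 yaw 63.7 r 0.1581 push 10.3 rad -0.3 Fz 4.0 z 0.0509 rp [-179.5    0.9]
bend 2.2
```

```bash
python3 -m handwheel '{"dr":[[-0.5,0,0.3]],"translation":[[0,0.55,-0.1]],"fingers":[0]}' >/dev/null; python3 -c "from h import *;wr(69.4)"
```

```text
t 15.12 handle 67.3 yaw 63.4 r 0.1581 push 10.8 rad -0.4 Fz 3.9 z 0.051 rp [-179.5    0.9]
bend 2.8
```

```bash
python3 -m handwheel '{"dr":[[-0.5,0,0.3]],"translation":[[0,0.5,-0.05]],"fingers":[0]}' >/dev/null; python3 -c "from h import *;wr(69.4)"
```

```text
t 15.25 handle 66.9 yaw 63.0 r 0.158 push 10.5 rad -0.6 Fz 5.5 z 0.0507 rp [-179.6    1. ]
bend 3.4
```

```bash
python3 -m handwheel '{"dr":[[-0.5,0,0.5]],"translation":[[0,0.5,-0.05]],"fingers":[0]}' >/dev/null; python3 -c "from h import *;wr(69.4)"; python3 -m handwheel '{"dr":[[-0.5,0,0.5]],"translation":[[0,0.5,-0.05]],"fingers":[0]}' >/dev/null; python3 -c "from h import *;wr(69.4)"
```

```text
t 15.38 handle 66.3 yaw 62.4 r 0.1581 push 10.7 rad -1.3 Fz 4.7 z 0.0506 rp [-179.6    1.1]
bend 4.1
t 15.5 handle 65.7 yaw 61.8 r 0.1581 push 9.2 rad -1.3 Fz 5.2 z 0.0507 rp [-179.8    1.1]
bend 4.9
```

```bash
python3 -m handwheel '{"dr":[[-0.5,0,0.6]],"translation":[[0,0.45,-0.05]],"fingers":[0]}' >/dev/null; python3 -c "from h import *;wr(69.4)"; python3 -m handwheel '{"dr":[[-0.5,0,0.8]],"translation":[[0,0.4,0]],"fingers":[0]}' >/dev/null; python3 -c "from h import *;wr(69.4)"
```

```text
t 15.62 handle 65.2 yaw 61.1 r 0.1581 push 9.8 rad -1.1 Fz 3.7 z 0.0508 rp [-179.9    1.2]
bend 5.7
t 15.75 handle 64.7 yaw 60.3 r 0.1581 push 8.9 rad -0.9 Fz 5.6 z 0.0505 rp [179.9   1.2]
bend 6.3
```

```bash
python3 -m handwheel '{"dr":[[0,0,0.7]],"translation":[[0,0.4,-0.05]],"fingers":[0]}' >/dev/null; python3 -c "from h import *;wr(69.4)"; python3 -m handwheel '{"dr":[[0,0,0.7]],"translation":[[0,0.4,0]],"fingers":[0]}' >/dev/null; python3 -c "from h import *;wr(69.4)"
```

```text
t 15.88 handle 64.3 yaw 59.5 r 0.1582 push 9.0 rad -1.9 Fz 4.9 z 0.0509 rp [-179.8    1.3]
bend 6.9
t 16.0 handle 63.7 yaw 58.7 r 0.1582 push 7.7 rad -0.8 Fz 4.4 z 0.0508 rp [-179.5    1.3]
bend 7.7
```

```bash
python3 -m handwheel '{"dr":[[0,0,0.7]],"translation":[[0,0.4,0]],"fingers":[0]}' >/dev/null; python3 -c "from h import *;wr(69.4)"; python3 -m handwheel '{"dr":[[0,0,0.7]],"translation":[[0,0.35,0]],"fingers":[0]}' >/dev/null; python3 -c "from h import *;wr(69.4)"
```

```text
t 16.12 handle 62.9 yaw 57.9 r 0.1582 push 7.3 rad -0.6 Fz 4.0 z 0.0509 rp [-179.3    1.4]
bend 8.6
t 16.25 handle 62.3 yaw 57.2 r 0.1582 push 7.7 rad -1.9 Fz 4.9 z 0.051 rp [-179.1    1.4]
bend 9.5
```

```bash
python3 -m handwheel '{"dr":[[0,0,0.8]],"translation":[[0,0.3,0]],"fingers":[0]}' >/dev/null; python3 -c "from h import *;wr(69.4)"; python3 -m handwheel '{"dr":[[0,0,0.8]],"translation":[[0,0.28,0]],"fingers":[0]}' >/dev/null; python3 - <<'E'
from h import *
wr(69.4); crop("top",180,130,120,120,"c4",5)
E
```

```text
t 16.38 handle 61.7 yaw 56.3 r 0.1582 push 6.5 rad -2.7 Fz 4.9 z 0.0512 rp [-178.9    1.4]
bend 10.3
t 16.5 handle 61.2 yaw 55.4 r 0.1583 push 5.3 rad -2.4 Fz 4.4 z 0.0514 rp [-178.8    1.5]
bend 11.0
```

View pics/c4.png

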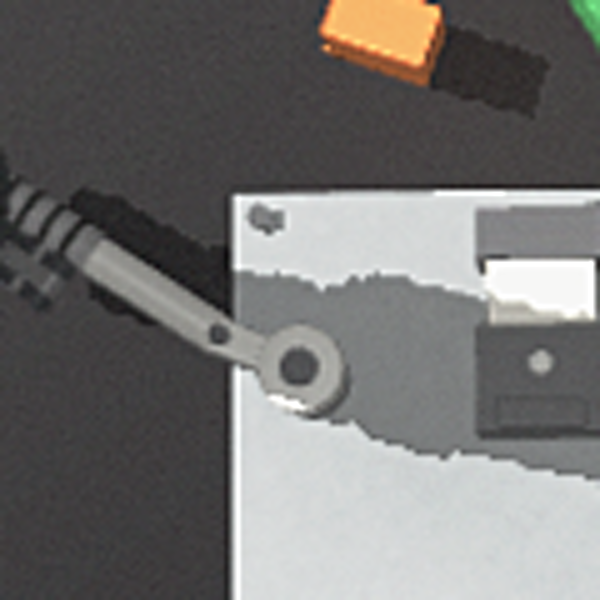

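The hinge clicked. In the crop the head (299,366) to pin (219,333) line is at about 22°, and the handle at about 33°, so the bend is about 11°, matching the push that fell to 5.3 N. Now I'll release gently and back away.

```bash
python3 -m handwheel '{"dr":[[0,0,0],[0,0,0],[0,0,0],[0,0,0],[0,0,0],[0,0,0],[0,0,0],[0,0,0]],"translation":[[0,-0.6,0],[0,-0.6,0],[0,-0.7,0],[0,-0.8,0],[0,-2,0],[0,-4,0],[0,-3,-3],[0,0,-5]],"fingers":[0,0,0,0,0,0,0,0]}'; python3 -m handwheel '{"dr":[[0,0,0],[0,0,0],[0,0,0],[0,0,0],[0,0,0],[0,0,0]],"translation":[[0,0,-5],[0,-5,0],[0,-3,0],[0,0,0],[0,0,0],[0,0,0]],"fingers":[0,0,0,0,0,0]}'; python3 - <<'E'
from h import *
st(); crop("top",150,120,180,150,"c5",4)
for l in("wrench_head","hinge","handle_grip","jaw","fixed_face","stone","jar","slice","pot"):
    print(l,[(np.round(d["location"],4).tolist(),round(d["conf"],2)) for d in landmark_of(l,"top")][:3])
E
```

```text
time_s: 17.55
tool_pos: [0.5311, 0.2591, 0.1309]
tcp_rot: [-178.1, 2.0, 55.1]
force: [1.0, -0.0, 0.3]
opening: -0.0
time_s: 18.3
tool_pos: [0.4712, 0.3114, 0.1938]
tcp_rot: [-178.9, 0.8, 55.1]
force: [-0.2, 0.7, 0.5]
opening: -0.0001
18.3 tcp [0.4712 0.3114 0.1938] rpy [-178.9    0.8   55.1] F [-0.2  0.7  0.5] T [ 0.   -0.04 -0.05] op -0.0
wrench_head [([0.5738, 0.0398, 0.0551], 0.98)]
hinge [([0.5922, 0.0766, 0.0601], 0.89), ([0.6246, -0.0659, 0.0386], 0.47)]
handle_grip [([0.6323, 0.1867, 0.0583], 0.6)]
jaw [([0.5985, -0.0709, 0.0131], 0.66), ([0.5522, -0.067, 0.0673], 0.36)]
fixed_face [([0.6264, -0.0677, 0.0394], 0.93)]
stone [([0.5567, -0.195, 0.0025], 0.74), ([0.6136, -0.0699, 0.0156], 0.72), ([0.7378, 0.0059, 0.0021], 0.66)]
jar [([0.5971, -0.3211, 0.0008], 0.68)]
slice [([0.4946, -0.3471, 0.0002], 0.66)]
pot [([0.3346, -0.3367, 0.0], 0.8)]
```

View pics/c5.png

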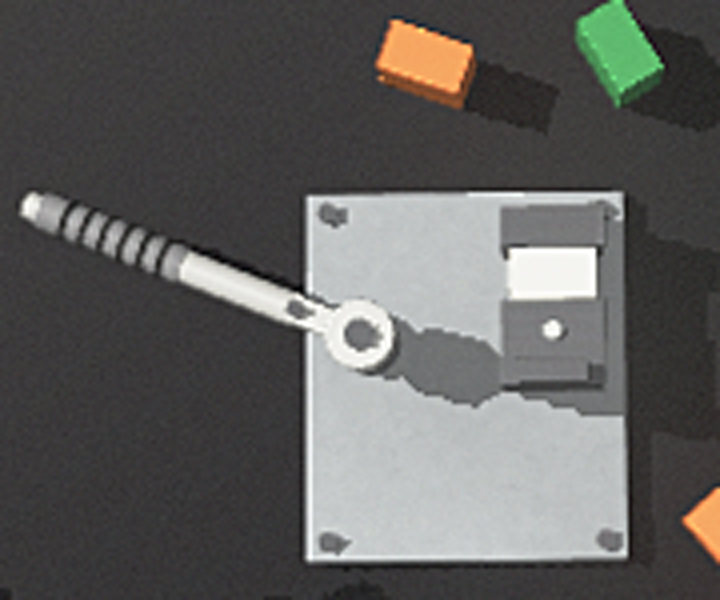

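The handle is straight again: head (359,334), pin (300,308) and tip (33,207) lie on one line. The stone at (552,273) is still clamped and the bystanders haven't moved.

```bash
python3 -c "from station import *;print(finish_job())"
```

```text
the job is handed in; nothing more can be done
None
```

The stone is clamped square between the jaws, and the wrench clicked and was let go. I handed the job in at about 18.4 s of the 56 s allowed; no verdict is reported.

- **Clamping:** I pushed the sliding jaw with shut fingers until it stopped. The last push was 12.7 N, about 8.7 N beyond the jaw's drag. A later picture shows the stone flush with both jaws. The last jaw-to-fixed-face distance measured about 28 mm, and just after clamping about 31 mm. The stone is 30 mm and landmarks are good to 4 mm, so both fit.
- **Wrench:** The screw turned about 34° clockwise before it went tight. The push peaked at about 12 N, then fell to 5.3 N at about 11° of bend. Arm position gave 11.0° and the picture about 10.6°; the push fits nearer 12°. All three are past the 6° click and below 16°.
- **Release:** The final picture shows the handle back in line with the head; pixel angles differ by about 3°, within reading error. The robot touches nothing.
- **Bystanders:** The jar, slice and pot measured within about 5 mm of where they started, which is about the detector's error. No check failed.

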